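# Lay the straw carton down in its bay before the wind does

### The arm

A 6-joint arm with a two-finger parallel gripper is mounted at the origin on the work surface. World frame = base frame: x ahead of the robot, y to its left, z up, the work surface at z = 0. Lengths are in m, angles in rad, forces in N, time in s.
With the tool pointing down it reaches from about 0.35 to 0.975 m from the base axis. Payload 4.9 kg.
Tool frame: the origin (TCP) lies on the mounting face of the last link; the fingertips stand 173 mm ahead of it and the grasp point (between the pads) lies 155 mm ahead of it; z points along the fingers, y is the direction in which the jaws open and shut (so a half turn about z gives the same grasp; the last joint's range is limited). The gripper opens to 85 mm and grips with 20 to 120 N. Pads are 22 mm wide; open, the fingers measure 114 mm over their backs; the gripper's body (76 mm by 85 mm) begins 54 mm behind the grasp point. The pads swing forward as they close: fully open they stand 13 mm farther back than shut.
Start: joints at [-1.444, 0.053, 1.613, -0, 1.476, -0.119], TCP at [0.152, -0.606, 0.405] pointing down, gripper open.
Joint ranges: [-3.01, 3.01], [-1.01, 2.22], [0.06, 2.58], [-1.02, 4.17], [0.09, 2.62], [-3.14, 3.14]. Speed limits (rad/s): [2.57, 2.57, 3.14, 3.14, 3.14, 3.14].

### API

Orientations are given as a unit quaternion [w, x, y, z].
In Python, from plant import manip gives the robot as it stands.
- The arm moves only by the tool play_rows, never from a script. Its argument "increments" is a list of rows, each an object with "offset": the shift along the tool's x, y, z in mm, a list of three; "twist": the turn about the tool's z in rad; "grip": the opening, from 0 (shut) to 1 (fully open). In form: [{"offset": [dx, dy, dz], "twist": twist, "grip": grip}, ...]. A call has 1 to 5 rows; each row is the pose to reach, as a shift and turn from the pose commanded when the call began, along the tool's axes at that moment; what a row does not reach only later rows make up. A row lasts 1/12 s, in which the tool goes at most 41.7 mm and 7.16 degrees, less where a joint would pass 70% of its speed; a pose out of reach is approached as far as the arm can. A call with a gripper value outside its range is refused whole. The fingers move at their own pace and stop on an object; the grip force is fixed at half the most. Time passes only in rows, so rows that repeat a pose let the fingers close. It gives the time, the measured TCP pose, the force and the opening at its end, in the units of the state.
- manip.state(): the state, without advancing time (a new reading comes with each control period).
- manip.grab_frame(name): name is "side" or "top" or "wrist"; returns the picture (400x640x3 uint8, blue, green, red); there is no depth.
- manip.get_calibration(name): a dict with "fx", "fy", "cx", "cy" (pixels), "T" (4x4, takes a point from camera to world coordinates). Camera axes: x right, y down, z forward; pixel columns grow to the right and rows downward; lengths in m; the calibration is good to about 2 mm. A picture is of the moment at which its call begins: read the wrist's pose just before it. get_calibration takes no time and is no camera call; for the wrist camera it gives the pose at the moment of the call.
- manip.job_done(): hands the job in, once; it reports no verdict.
Trained networks look in the newest picture that a camera, given by its name, has taken for a name from the list of things; names that differ only in an ending like _2 or _b are one class to them, and where a whole thing is asked for, a point or a joint stands for the part that bears it (a point fixed in the world has none). Each returns a list of dicts, best first, with "p" (0 to 1); they miss things now and then, are a little off and sometimes report something else, mostly with a low value. They report only what shows in the picture. A call takes as long as a camera call.
- manip.boxes_of(query, camera): "xyz" ([x, y, z] in m, in the coordinates of the camera as it stood for that picture, good to about 4 mm: the middle of the surface that is visible of it).
- manip.tip_of(query, camera): "xyz" ([x, y, z] in m, in the coordinates of the camera as it stood for that picture, good to about 4 mm: a listed point, or the origin of a listed thing).
The state is a dict: "time": time; "joint_pos": joint angles; "joint_vel": joint speeds; "joint_efforts": joint torques, N m; "tool_pos": TCP position; "tool_rot": TCP orientation; "contact_force": force on the tool from outside, world axes, zero at the start; "ft_torque": the same for the moment, N m; "gripper_width": opening from 0.0 (shut) to 1.0 (fully open).
Only numpy, scipy, OpenCV 4.12 (cv2) and the standard library are available. Lean on these libraries where they do the work, as an engineer would, in place of code of your own. Each camera call takes 0.05 s, during which the arm holds its last target. There are 200 camera calls.

### The job

The sea breeze is picking up: without gripping or lifting the standing yellow straw carton, push it over where it stands, near its top, so that it falls flat, entirely inside the blue bay painted on the trolley, top end towards the orange rail. Then push its foot end to slide it, still flat and inside the white border, until its top end sits against the rail. Leave the tumblers, ice pail, syrup jar, bottle opener and stirring rod as they are.

Things in the scene. Friction and masses are not known exactly. Their poses are not given: they have to be found in the camera images.
- carton: Yellow carton of paper straws with three white bands and a red panel on its top end, rigid, 40 mm (its x) by 64 mm (its y) by 150 mm tall (its z), 85 to 170 g, standing upright on the deck at the start. Origin: centre of its underside. Its +x axis points along the bay towards the rail, to within 5 degrees: it is to fall that way, onto its +x face.
- carton_top (a point): centre of the carton's top end (150 mm above its underside along the carton's z)
- carton_mid (a point): middle of the carton
- foot_l (a point): corner of the carton's underside on its +x face, +y side
- foot_r (a point): corner of the carton's underside on its +x face, -y side
- top_l (a point): corner of the carton's top end on its +x face, +y side
- top_r (a point): corner of the carton's top end on its +x face, -y side
- bay: The bay: a blue rectangle with a white border painted flush on the deck, 250 mm long (its x) by 130 mm wide (its y), fixed. Origin: its centre, on the deck. A fixed orange rail, 22 mm high, 12 mm thick and 130 mm long, closes its +x end; the rail's inner face is at x = +125 mm. The carton starts standing astride the white line of the opposite (-x) end, its front (+x) foot edge 31 to 43 mm inside the bay.
- cup_stand: Clear acrylic two-step cup stand, 240 by 240 mm, fixed, with the tumblers on steps 20 and 80 mm high. Origin: centre of its footprint. Leave alone.
- ice_pail: White ceramic ice pail with a blue lid, 156 mm across, 166 mm high with its knob. Origin: centre of its underside. Leave alone.
- syrup: Amber syrup jar, 52 mm across, 120 mm high, standing 190 to 215 mm from the bay's long centre line on its -y side. Origin: centre of its underside. Leave alone.
- opener: Chrome bottle opener lying flat, about 115 mm long, 8 mm thick, lying along the bay's +y side. Origin: near its middle, on the deck. Leave alone.
- stir_rod: Bamboo stirring rod lying flat, 230 mm long, 8 mm thick, along the bay's -y side. Origin: near its middle, on the deck. Leave alone.
- tumbler0: Tumbler, 72 mm across, 95 mm high, on the cup stand. Origin: centre of its underside. Leave alone.
- tumbler1: Tumbler, 72 mm across, 95 mm high, on the cup stand. Origin: centre of its underside. Leave alone.
- tumbler2: Tumbler, 72 mm across, 95 mm high, on the cup stand. Origin: centre of its underside. Leave alone.
- tumbler3: Tumbler, 72 mm across, 95 mm high, on the cup stand. Origin: centre of its underside. Leave alone.

How it is judged:
On the way, in this order (a step that is already met when the one before it is completed fails the run):
1. the carton has fallen flat inside the bay (angle between carton's own z axis and vertical between 1.5 and 1.64 rad and height (world z) of carton_mid below 0.03 m and x of each of foot_l, foot_r, top_l, top_r in the frame of bay above -0.128 m and y of foot_l in the frame of bay between -0.068 and 0.068 m and y of foot_r in the frame of bay between -0.068 and 0.068 m and y of top_l in the frame of bay between -0.068 and 0.068 m and y of top_r in the frame of bay between -0.068 and 0.068 m), for 0.2 s.
2. the carton, still flat in the bay, has its top end against the rail (all of step 1 and x of carton_top in the frame of bay above 0.118 m), for 0.2 s.
At the end, for the whole second after the job is handed in: The carton lies flat and at rest (within 4 degrees), all corners inside the bay's border (3 mm allowed), the middle of its top end within 7 mm of the rail's inner face; every bystander within 20 mm of where it began (all of step 2 and distance of each of ice_pail, syrup, opener, stir_rod, tumbler0, tumbler1, tumbler2, tumbler3 from where it was at the start of the episode below 0.02 m and linear speed of carton below 0.02 m/s); the robot touches nothing.
It fails at once if the carton lies anywhere but inside the bay's border (3 mm allowed) (angle between carton's own z axis and vertical above 1.5 rad and not (x of each of foot_l, foot_r, top_l, top_r in the frame of bay above -0.128 m and y of foot_l in the frame of bay between -0.068 and 0.068 m and y of foot_r in the frame of bay between -0.068 and 0.068 m and y of top_l in the frame of bay between -0.068 and 0.068 m and y of top_r in the frame of bay between -0.068 and 0.068 m)).
It fails at once if the carton is lifted off the deck (height (world z) of carton_mid above 0.092 m or (angle between carton's own z axis and vertical above 1.35 rad and height (world z) of carton_mid above 0.055 m)).
It fails at once if the carton is shoved or carried more than 40 mm while still standing (angle between carton's own z axis and vertical below 0.2 rad and distance of carton from where it was at the start of the episode above 0.04 m).
It fails at once if a tumbler or the ice pail is shifted more than 20 mm or tipped (distance of any of tumbler0, tumbler1, tumbler2, tumbler3, ice_pail from where it was at the start of the episode above 0.02 m or angle between any of tumbler0, tumbler1, tumbler2, tumbler3, ice_pail's own z axis and vertical above 0.3 rad).
It fails at once if the syrup jar, bottle opener or stirring rod is shifted more than 20 mm or tipped (distance of any of syrup, opener, stir_rod from where it was at the start of the episode above 0.02 m or angle between any of syrup, opener, stir_rod's own z axis and vertical above 0.3 rad).
It also fails if it takes over 43 s, if anything falls off the work surface, if the arm or the gripper's body presses on something with over 40 N, if the wrist force passes 120 N, or if a joint passes its speed limit or range.

## Working session

There is one attempt and no reset: what is moved stays moved. The work goes in short steps, Python scripts to look and compute and a tool call to move; the robot and the scene stay as the last step left them, time stands still between calls to the robot, and variables do not carry over. Pictures are saved under pics/ and viewed, about 8 in all and at most 12, crops included, and the job is handed in when it is done.

Besides the shell and the picture viewer there is one more tool, called after ">>>" as name(argument=value, ...), one argument or row to a line, values as JSON. play_rows: Moves the arm, as the interface text tells. Its arguments: {"type":"object","properties":{"increments":{"type":"array"}},"required":["increments"]}

```bash
mkdir -p pics; cat > h.py <<'E'
import numpy as np, cv2
from plant import manip
def w(cam,q,kind='tip',n=1):
    T=np.array(manip.get_calibration(cam)["T"])
    r=(manip.tip_of if kind=='tip' else manip.boxes_of)(q,cam)
    return [(round(d["p"],2),np.round(T[:3,:3]@np.array(d["xyz"])+T[:3,3],4).tolist()) for d in r[:n]]
E
python3 - <<'E'
from h import *
for c in ("side","top"):
    cv2.imwrite(f"pics/{c}0.png",manip.grab_frame(c))
    for q in ["carton","carton_top","foot_l","foot_r","top_l","top_r","bay","syrup","opener","stir_rod","ice_pail","cup_stand"]:
        print(c,q,w(c,q))
s=manip.state();print(s["time"],s["tool_pos"],s["tool_rot"],s["gripper_width"])
E
```

```text
side carton [(0.63, [0.6553, -0.095, -0.0006])]
side carton_top [(0.67, [0.6617, -0.0932, 0.1521])]
side foot_l [(0.88, [0.6303, -0.1101, -0.004])]
side foot_r [(0.88, [0.6303, -0.1101, -0.004])]
side top_l [(0.96, [0.6613, -0.0561, 0.1463])]
side top_r [(0.96, [0.6613, -0.0561, 0.1463])]
side bay [(0.77, [0.561, -0.0437, 0.0008])]
side syrup [(0.83, [0.7211, 0.0965, -0.0])]
side opener [(0.43, [0.4965, -0.1606, -0.0014])]
side stir_rod [(0.55, [0.6782, 0.0271, 0.0032])]
side ice_pail [(0.57, [0.5109, -0.4577, 0.0005])]
side cup_stand [(0.93, [0.54, 0.4022, 0.0035])]
top carton [(0.95, [0.6625, -0.093, -0.0019])]
top carton_top [(0.81, [0.6603, -0.0972, 0.1463])]
top foot_l [(0.97, [0.6615, -0.0579, -0.0039])]
top foot_r [(0.97, [0.6615, -0.0579, -0.0039])]
top top_l [(0.91, [0.6303, -0.1106, 0.1498])]
top top_r [(0.91, [0.6303, -0.1106, 0.1498])]
top bay [(0.78, [0.5623, -0.0492, 0.0025])]
top syrup [(0.86, [0.7226, 0.0923, -0.0003])]
top opener [(0.56, [0.4993, -0.159, -0.0007])]
top stir_rod [(0.61, [0.6312, -0.1098, 0.1478])]
top ice_pail [(0.71, [0.5176, -0.4588, 0.0022])]
top cup_stand [(0.81, [0.5388, 0.4065, -0.0037])]
1.3 [ 0.15208694 -0.60619791  0.40467111] [-1.99447065e-05  9.92454359e-01  1.22614621e-01  5.18008960e-06] 1.0003521011996215
```

View pics/top0.png

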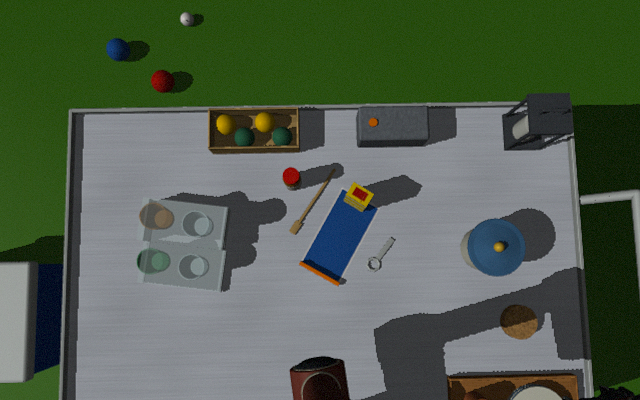

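View pics/side0.png

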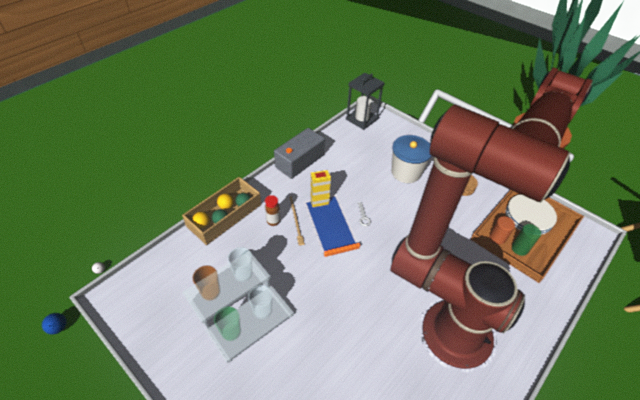

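The top view shows the carton at px (360,196) and the rail at (320,272), towards the base. The opener is at (380,255), the rod at (313,203) and the jar at (291,177). Next I'll refine the bay pose by colour segmentation.

```bash
cat >> h.py <<'E'
def proj(cam,uv,z):
    c=manip.get_calibration(cam);T=np.array(c["T"]);uv=np.atleast_2d(uv).astype(float)
    d=np.c_[(uv[:,0]-c["cx"])/c["fx"],(uv[:,1]-c["cy"])/c["fy"],np.ones(len(uv))]@T[:3,:3].T
    return T[:3,3]+d*((z-T[2,3])/d[:,2])[:,None]
def mask(im,lo,hi,roi=(180,290,280,400)):
    m=cv2.inRange(cv2.cvtColor(im,cv2.COLOR_BGR2HSV),lo,hi);o=np.zeros_like(m);a,b,c,d=roi;o[a:b,c:d]=m[a:b,c:d]
    n,l,s,_=cv2.connectedComponentsWithStats(o);k=1+np.argmax(s[1:,4]);v,u=np.where(l==k);return np.c_[u,v].astype(np.float32)
E
python3 - <<'E'
from h import *
im=cv2.imread("pics/top0.png")
for n,lo,hi,z in [("blue",(105,150,60),(125,255,255),0),("orange",(5,170,120),(17,255,255),.022),("yellow",(20,120,60),(35,255,255),.15),("red",(0,170,100),(4,255,255),.15)]:
    p=mask(im,lo,hi);W=proj("top",p,z)[:,:2].astype(np.float32);r=cv2.minAreaRect(W)
    print(n,len(p),W.mean(0),r,cv2.boxPoints(r).round(4).tolist())
cv2.imwrite("pics/c0.png",cv2.resize(im[170:295,280:405],None,fx=5,fy=5,interpolation=cv2.INTER_CUBIC))
E
```

```text
blue 2790 [ 0.5589521 -0.0444183] ((0.5662906765937805, -0.04838906228542328), (0.11689948290586472, 0.23465856909751892), 59.868961334228516) [[0.43549999594688416, -0.03999999910593033], [0.6384000182151794, -0.15780000388622284], [0.6970999836921692, -0.056699998676776886], [0.4941999912261963, 0.06109999865293503]]
orange 151 [0.45186463 0.01769959] ((0.45217201113700867, 0.01825263351202011), (0.12727342545986176, 0.009433679282665253), 59.910430908203125) [[0.41620001196861267, -0.03440000116825104], [0.4242999851703644, -0.03920000046491623], [0.48820000886917114, 0.07090000063180923], [0.47999998927116394, 0.07569999992847443]]
yellow 338 [ 0.65484756 -0.09134616] ((0.6555905342102051, -0.09092048555612564), (0.06454803049564362, 0.05884383246302605), 57.59445571899414) [[0.6134999990463257, -0.10239999741315842], [0.663100004196167, -0.1339000016450882], [0.697700023651123, -0.07940000295639038], [0.6480000019073486, -0.0478999987244606]]
red 77 [ 0.663411   -0.09588633] ((0.6624625325202942, -0.09591113030910492), (0.032278675585985184, 0.019355393946170807), 62.033203125) [[0.6463000178337097, -0.10559999942779541], [0.6633999943733215, -0.11469999700784683], [0.678600013256073, -0.08619999885559082], [0.6614999771118164, -0.0771000012755394]]
```

View pics/c0.png

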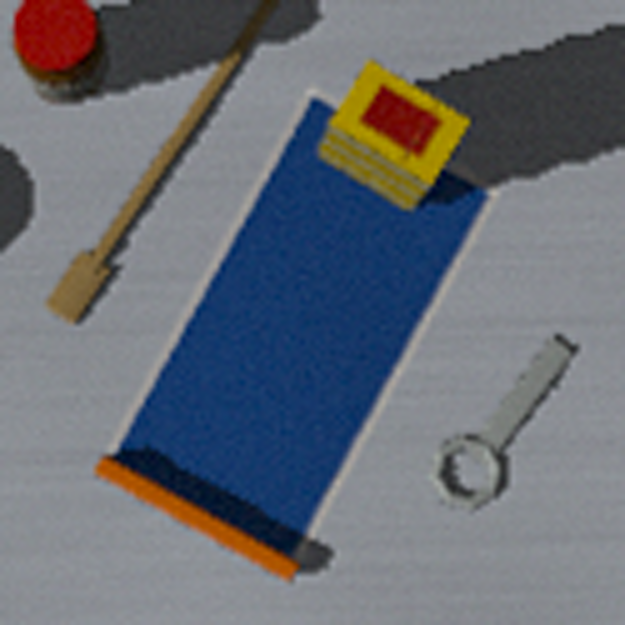

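The bay centre is about (0.5655,-0.047) and its x axis (towards the rail) has a yaw of 150°. The carton centre is about (0.6615,-0.095), with the jar, rod and opener clear on both sides. I'll travel high to a point behind the carton with the fingers partly closed, for a two-point push.

>>> play_rows(
  increments=[
    {"offset": [30,-13,0],"twist": 0,"grip": 0.3},
    {"offset": [66,-30,0],"twist": 0,"grip": 0.3},
    {"offset": [102,-46,0],"twist": 0,"grip": 0.3},
    {"offset": [138,-62,0],"twist": 0,"grip": 0.3},
    {"offset": [174,-79,0],"twist": 0,"grip": 0.3},
  ],
)

```text
time: 1.72
tool_pos: [0.3027, -0.4861, 0.4049]
tool_rot: [0.0, 0.993, 0.122, 0.0]
contact_force: [0.1, -0.1, -0.4]
gripper_width: 0.311
```

>>> play_rows(
  increments=[
    {"offset": [36,-16,0],"twist": 0,"grip": 0.3},
    {"offset": [72,-33,0],"twist": 0,"grip": 0.3},
    {"offset": [109,-49,0],"twist": 0,"grip": 0.3},
    {"offset": [145,-66,0],"twist": 0,"grip": 0.3},
    {"offset": [181,-82,0],"twist": 0,"grip": 0.3},
  ],
)

```text
time: 2.13
tool_pos: [0.4585, -0.362, 0.405]
tool_rot: [0.0, 0.992, 0.123, 0.0]
contact_force: [0.8, -1.9, -0.4]
gripper_width: 0.298
```

>>> play_rows(
  increments=[
    {"offset": [36,-16,0],"twist": 0,"grip": 0.3},
    {"offset": [72,-33,0],"twist": 0,"grip": 0.3},
    {"offset": [109,-49,0],"twist": 0,"grip": 0.3},
    {"offset": [145,-66,0],"twist": 0,"grip": 0.3},
    {"offset": [181,-82,0],"twist": 0,"grip": 0.3},
  ],
)

```text
time: 2.55
tool_pos: [0.6142, -0.2384, 0.4048]
tool_rot: [0.0, 0.992, 0.123, 0.0]
contact_force: [1.0, -1.3, -1.2]
gripper_width: 0.3
```

>>> play_rows(
  increments=[
    {"offset": [36,-16,0],"twist": 0.12,"grip": 0.3},
    {"offset": [72,-33,0],"twist": 0.24,"grip": 0.3},
    {"offset": [109,-49,0],"twist": 0.36,"grip": 0.3},
    {"offset": [147,-66,0],"twist": 0.48,"grip": 0.3},
    {"offset": [147,-66,0],"twist": 0.6,"grip": 0.3},
  ],
)

```text
time: 2.97
tool_pos: [0.7431, -0.1352, 0.4028]
tool_rot: [-0.001, 0.984, -0.176, 0.0]
contact_force: [-1.0, -1.2, -0.9]
gripper_width: 0.303
```

>>> play_rows(
  increments=[
    {"offset": [0,2,20],"twist": 0.08,"grip": 0.3},
    {"offset": [-1,6,55],"twist": 0.15,"grip": 0.3},
    {"offset": [-1,6,90],"twist": 0.15,"grip": 0.3},
    {"offset": [-1,6,105],"twist": 0.15,"grip": 0.3},
    {"offset": [-1,6,105],"twist": 0.15,"grip": 0.3},
  ],
)

```text
time: 3.38
tool_pos: [0.7347, -0.1451, 0.2929]
tool_rot: [-0.0, 0.968, -0.249, -0.005]
contact_force: [-0.8, 0.1, -0.7]
gripper_width: 0.305
```

```bash
python3 - <<'E'
from h import *
s=manip.state();print(s["time"],s["tool_pos"],s["tool_rot"],s["contact_force"])
im=np.hstack([cv2.resize(manip.grab_frame("top")[160:290,270:400],(400,400)),cv2.resize(manip.grab_frame("side")[140:270,260:390],(400,400))])
cv2.imwrite("pics/p1.png",im)
E
```

```text
3.3833 [ 0.73468217 -0.14510537  0.29285071] [-2.46777559e-04  9.68390381e-01 -2.49380450e-01 -5.42227358e-03] [-0.75336006  0.11350661 -0.69889232]
```

View pics/p1.png

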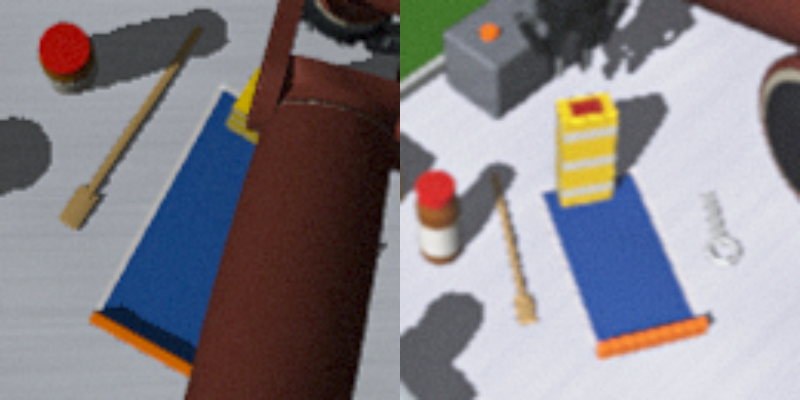

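```bash
python3 - <<'E'
from h import *
s=manip.state();print(s["time"],s["tool_pos"],s["tool_rot"],s["contact_force"])
E
```

```text
3.4833 [ 0.7365044  -0.14561775  0.29995118] [-3.62000465e-05  9.68401717e-01 -2.49395433e-01 -1.77850361e-04] [-0.02008452 -0.67947595  0.55970368]
```

>>> play_rows(
  increments=[
    {"offset": [-12,-6,0],"twist": 0,"grip": 0.3},
    {"offset": [-28,-6,0],"twist": 0,"grip": 0.3},
    {"offset": [-42,-6,0],"twist": 0,"grip": 0.3},
    {"offset": [-50,-6,0],"twist": 0,"grip": 0.3},
    {"offset": [-56,-6,0],"twist": 0,"grip": 0.3},
  ],
)

```text
time: 3.9
tool_pos: [0.6905, -0.1131, 0.3032]
tool_rot: [0.0, 0.968, -0.249, 0.003]
contact_force: [0.1, 0.8, 0.1]
gripper_width: 0.299
```

>>> play_rows(
  increments=[
    {"offset": [-6,0,0],"twist": 0,"grip": 0.3},
    {"offset": [-12,0,0],"twist": 0,"grip": 0.3},
    {"offset": [-18,0,0],"twist": 0,"grip": 0.3},
    {"offset": [-24,0,0],"twist": 0,"grip": 0.3},
    {"offset": [-30,0,0],"twist": 0,"grip": 0.3},
  ],
)

```text
time: 4.32
tool_pos: [0.6635, -0.0986, 0.2996]
tool_rot: [0.0, 0.968, -0.25, -0.0]
contact_force: [0.6, -0.5, -0.6]
gripper_width: 0.298
```

```bash
python3 - <<'E'
from h import *
s=manip.state();print(s["time"],s["tool_pos"],s["tool_rot"],s["contact_force"])
im=np.hstack([cv2.resize(manip.grab_frame("top")[160:290,270:400],(400,400)),cv2.resize(manip.grab_frame("side")[140:270,260:390],(400,400))])
cv2.imwrite("pics/p2.png",im)
E
```

```text
4.3167 [ 0.66353011 -0.09863084  0.29964344] [ 2.79001553e-08  9.68369885e-01 -2.49519064e-01 -5.72712994e-05] [ 0.63608102 -0.45067019 -0.56786745]
```

View pics/p2.png

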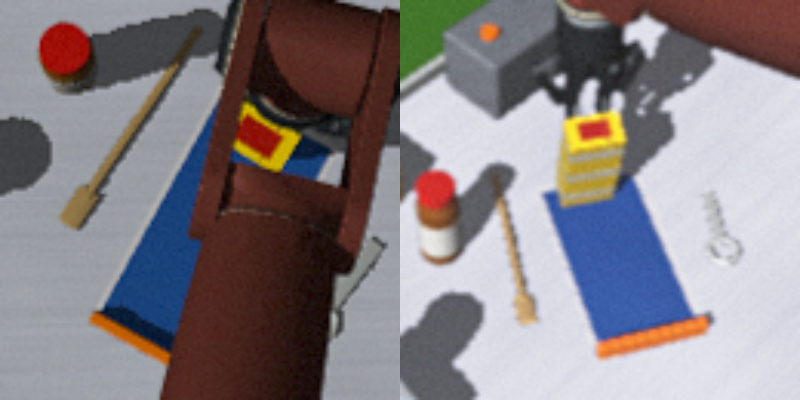

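It's tipping straight along the bay, with both fingers behind the top edge. I'll keep pushing past the balance point.

>>> play_rows(
  increments=[
    {"offset": [-6,0,0],"twist": 0,"grip": 0.3},
    {"offset": [-12,0,0],"twist": 0,"grip": 0.3},
    {"offset": [-18,0,0],"twist": 0,"grip": 0.3},
    {"offset": [-22,0,0],"twist": 0,"grip": 0.3},
    {"offset": [-22,0,0],"twist": 0,"grip": 0.3},
  ],
)

```text
time: 4.83
tool_pos: [0.644, -0.0876, 0.2996]
tool_rot: [-0.0, 0.968, -0.249, -0.0]
contact_force: [-0.6, -0.7, -0.1]
gripper_width: 0.301
```

>>> play_rows(
  increments=[
    {"offset": [0,0,0],"twist": 0,"grip": 0.3},
    {"offset": [0,0,0],"twist": 0,"grip": 0.3},
    {"offset": [30,0,0],"twist": 0,"grip": 0.3},
    {"offset": [65,0,0],"twist": 0,"grip": 0.3},
    {"offset": [100,0,0],"twist": 0,"grip": 0.3},
  ],
)

```text
time: 5.25
tool_pos: [0.7331, -0.1368, 0.2997]
tool_rot: [-0.0, 0.968, -0.249, -0.0]
contact_force: [-0.0, -0.8, -0.2]
gripper_width: 0.298
```

```bash
python3 - <<'E'
from h import *
a=manip.grab_frame("top");b=manip.grab_frame("side");s=manip.state();print(s["time"],s["tool_pos"],s["tool_rot"])
for c in("top","side"):
    for q in("carton","carton_top","foot_l","top_l","carton_mid"):print(c,q,w(c,q))
cv2.imwrite("pics/t3.png",a);cv2.imwrite("pics/s3.png",b)
cv2.imwrite("pics/p3.png",np.hstack([cv2.resize(a[160:290,270:400],(400,400)),cv2.resize(b[140:270,260:390],(400,400))]))
E
```

```text
5.35 [ 0.73495515 -0.13901184  0.29819939] [ 3.12716797e-04  9.68155200e-01 -2.50350143e-01  4.66230669e-04]
top carton [(0.74, [0.6407, -0.0816, 0.0162])]
top carton_top [(0.68, [0.5338, 0.0202, -0.0014])]
top foot_l []
top top_l [(0.78, [0.5349, 0.0235, 0.0016])]
top carton_mid [(0.66, [0.584, -0.0396, 0.0178])]
side carton [(0.87, [0.6391, -0.0824, 0.0175])]
side carton_top [(0.85, [0.5168, -0.0044, 0.0241])]
side foot_l [(0.81, [0.6585, -0.0504, -0.0025])]
side top_l [(0.95, [0.5352, 0.0273, -0.0046])]
side carton_mid [(0.83, [0.5785, -0.0402, 0.0224])]
```

View pics/p3.png

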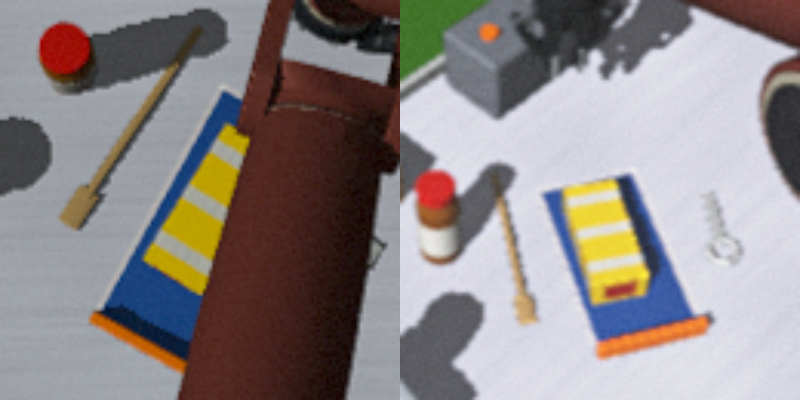

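The carton lies flat inside the bay with its foot at bay x of about -0.083 and y of about -0.01. Next I'll lower the fingers behind the foot.

>>> play_rows(
  increments=[
    {"offset": [-8,-5,20],"twist": 0.02,"grip": 0.3},
    {"offset": [-16,-5,50],"twist": 0.02,"grip": 0.3},
    {"offset": [-24,-5,80],"twist": 0.02,"grip": 0.3},
    {"offset": [-30,-5,102],"twist": 0.02,"grip": 0.3},
    {"offset": [-30,-5,110],"twist": 0.02,"grip": 0.3},
  ],
)

```text
time: 6.27
tool_pos: [0.7056, -0.1164, 0.1847]
tool_rot: [-0.0, 0.966, -0.259, -0.004]
contact_force: [-0.9, 0.4, -0.3]
gripper_width: 0.301
```

>>> play_rows(
  increments=[
    {"offset": [0,0,0],"twist": 0,"grip": 0.3},
    {"offset": [-8,0,0],"twist": 0,"grip": 0.3},
    {"offset": [-20,0,0],"twist": 0,"grip": 0.3},
    {"offset": [-32,0,0],"twist": 0,"grip": 0.3},
    {"offset": [-44,0,0],"twist": 0,"grip": 0.3},
  ],
)

```text
time: 6.68
tool_pos: [0.6712, -0.0957, 0.1932]
tool_rot: [-0.0, 0.966, -0.259, 0.003]
contact_force: [0.2, 0.2, 0.8]
gripper_width: 0.302
```

>>> play_rows(
  increments=[
    {"offset": [-6,0,0],"twist": 0,"grip": 0.3},
    {"offset": [-12,0,0],"twist": 0,"grip": 0.3},
    {"offset": [-18,0,0],"twist": 0,"grip": 0.3},
    {"offset": [-24,0,0],"twist": 0,"grip": 0.3},
    {"offset": [-30,0,0],"twist": 0,"grip": 0.3},
  ],
)

```text
time: 7.1
tool_pos: [0.6445, -0.0806, 0.1907]
tool_rot: [-0.0, 0.966, -0.259, 0.001]
contact_force: [0.6, -0.9, 1.2]
gripper_width: 0.301
```

```bash
python3 - <<'E'
from h import *
a=manip.grab_frame("top");b=manip.grab_frame("side");s=manip.state();print(s["time"],s["tool_pos"],s["tool_rot"],s["contact_force"])
for q in("carton","carton_top","top_l","carton_mid"):print(q,w("side",q))
cv2.imwrite("pics/p4.png",np.hstack([cv2.resize(a[160:290,270:400],(400,400)),cv2.resize(b[140:270,260:390],(400,400))]))
E
```

```text
7.2 [ 0.6438187  -0.08018325  0.1897907 ] [-2.93415262e-05  9.65878872e-01 -2.58994150e-01 -1.85174395e-04] [-0.04035585 -0.73251126 -0.30037464]
carton [(0.83, [0.627, -0.0772, 0.0187])]
carton_top [(0.83, [0.5054, 0.0022, 0.0244])]
top_l [(0.95, [0.5192, 0.029, -0.0012])]
carton_mid [(0.93, [0.5673, -0.0365, 0.0221])]
```

View pics/p4.png

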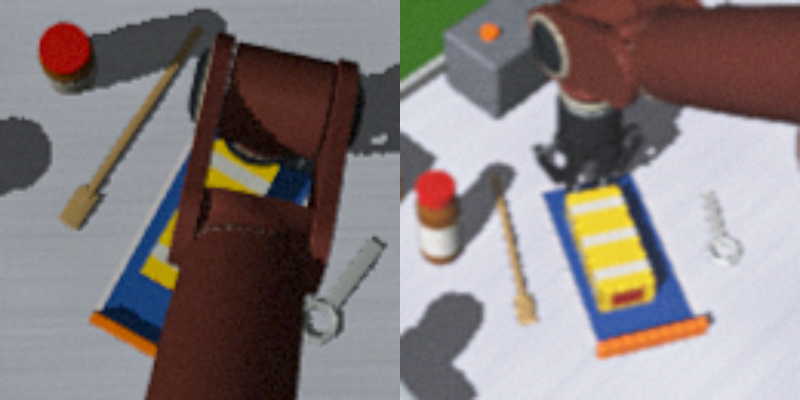

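The carton is moving straight and is centred on the fingers, with about 48 mm left to the rail.

>>> play_rows(
  increments=[
    {"offset": [-5,0,0],"twist": 0,"grip": 0.3},
    {"offset": [-11,0,0],"twist": 0,"grip": 0.3},
    {"offset": [-17,0,0],"twist": 0,"grip": 0.3},
    {"offset": [-23,0,0],"twist": 0,"grip": 0.3},
    {"offset": [-28,0,0],"twist": 0,"grip": 0.3},
  ],
)

```text
time: 7.82
tool_pos: [0.6194, -0.0661, 0.1897]
tool_rot: [0.0, 0.966, -0.259, -0.0]
contact_force: [0.7, -0.8, 0.1]
gripper_width: 0.299
```

>>> play_rows(
  increments=[
    {"offset": [-3,0,0],"twist": 0,"grip": 0.3},
    {"offset": [-6,0,0],"twist": 0,"grip": 0.3},
    {"offset": [-9,0,0],"twist": 0,"grip": 0.3},
    {"offset": [-12,0,0],"twist": 0,"grip": 0.3},
    {"offset": [-14,0,0],"twist": 0,"grip": 0.3},
  ],
)

```text
time: 8.23
tool_pos: [0.6077, -0.0593, 0.1897]
tool_rot: [-0.0, 0.966, -0.259, -0.0]
contact_force: [0.8, -0.2, 0.3]
gripper_width: 0.302
```

```bash
python3 - <<'E'
from h import *
b=manip.grab_frame("side");s=manip.state();print(s["time"],s["tool_pos"],s["contact_force"])
for q in("carton","carton_top","top_l","carton_mid"):print(q,w("side",q))
cv2.imwrite("pics/p5.png",cv2.resize(b[180:270,280:390],None,fx=6,fy=6))
E
```

```text
8.2833 [ 0.60751205 -0.05920836  0.18955662] [-0.47918724  0.28670053  0.30992198]
carton [(0.56, [0.5925, -0.057, 0.0213])]
carton_top [(0.94, [0.4678, 0.0166, 0.0223])]
top_l [(0.76, [0.4539, -0.0118, 0.0018])]
carton_mid [(0.97, [0.5311, -0.0189, 0.0231])]
```

View pics/p5.png

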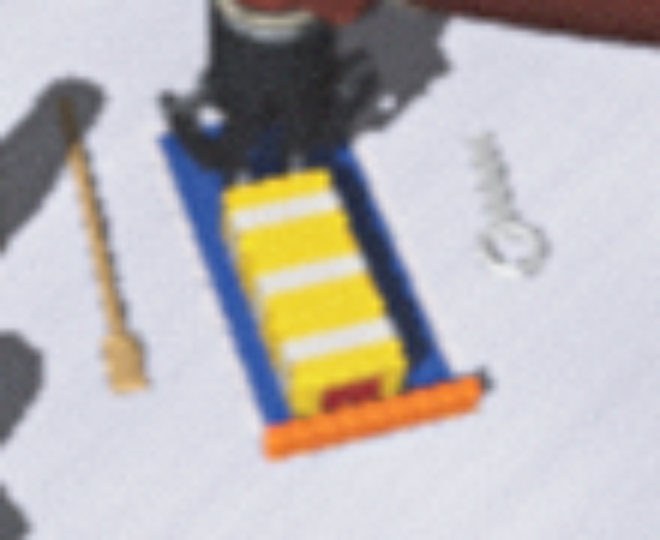

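About 6 mm is left. I'll creep in until force shows on the wrist.

>>> play_rows(
  increments=[
    {"offset": [-1,0,0],"twist": 0,"grip": 0.3},
    {"offset": [-2,0,0],"twist": 0,"grip": 0.3},
    {"offset": [-3,0,0],"twist": 0,"grip": 0.3},
    {"offset": [-4,0,0],"twist": 0,"grip": 0.3},
  ],
)

```text
time: 8.82
tool_pos: [0.6045, -0.0575, 0.1897]
tool_rot: [-0.0, 0.966, -0.259, 0.0]
contact_force: [0.2, -0.7, -0.3]
gripper_width: 0.293
```

>>> play_rows(
  increments=[
    {"offset": [-1,0,0],"twist": 0,"grip": 0.3},
    {"offset": [-2,0,0],"twist": 0,"grip": 0.3},
  ],
)

```text
time: 8.98
tool_pos: [0.6027, -0.0565, 0.1897]
tool_rot: [-0.0, 0.966, -0.259, 0.0]
contact_force: [0.7, -0.5, 0.2]
gripper_width: 0.301
```

>>> play_rows(
  increments=[
    {"offset": [-1,0,0],"twist": 0,"grip": 0.3},
    {"offset": [-2,0,0],"twist": 0,"grip": 0.3},
  ],
)

```text
time: 9.15
tool_pos: [0.6009, -0.0555, 0.1897]
tool_rot: [0.0, 0.966, -0.259, -0.0]
contact_force: [0.5, -0.2, 0.2]
gripper_width: 0.3
```

```bash
python3 - <<'E'
from h import *
s=manip.state();print(s["tool_pos"],s["contact_force"],s["joint_efforts"])
E
```

```text
[ 0.60092537 -0.05546679  0.18968   ] [ 0.45961361 -0.24924413  0.16359169] [ 7.09970878e-02 -4.09825659e+01 -3.11024272e+01  2.98601529e-02
  1.13501160e-01 -4.48215113e-03]
```

>>> play_rows(
  increments=[
    {"offset": [-1,0,0],"twist": 0,"grip": 0.3},
    {"offset": [-2,0,0],"twist": 0,"grip": 0.3},
  ],
)

```text
time: 9.32
tool_pos: [0.5995, -0.0547, 0.19]
tool_rot: [0.0, 0.966, -0.259, 0.001]
contact_force: [2.7, -2.8, 0.2]
gripper_width: 0.3
```

>>> play_rows(
  increments=[
    {"offset": [-1,0,0],"twist": 0,"grip": 0.3},
  ],
)

```text
time: 9.4
tool_pos: [0.5992, -0.0545, 0.1905]
tool_rot: [0.0, 0.966, -0.259, 0.002]
contact_force: [4.8, -3.5, 0.2]
gripper_width: 0.3
```

```bash
python3 - <<'E'
from h import *
b=manip.grab_frame("side");s=manip.state();print(s["time"],s["tool_pos"],s["contact_force"])
for q in("carton","carton_top","carton_mid"):print(q,w("side",q))
cv2.imwrite("pics/p6.png",cv2.resize(b[180:270,280:390],None,fx=6,fy=6))
E
```

```text
9.45 [ 0.59920946 -0.05447853  0.19069953] [ 3.69699152 -3.34920467 -0.65708976]
carton [(0.68, [0.5839, -0.0536, 0.0209])]
carton_top [(0.96, [0.4564, 0.0256, 0.0233])]
carton_mid [(0.85, [0.5219, -0.015, 0.021])]
```

View pics/p6.png

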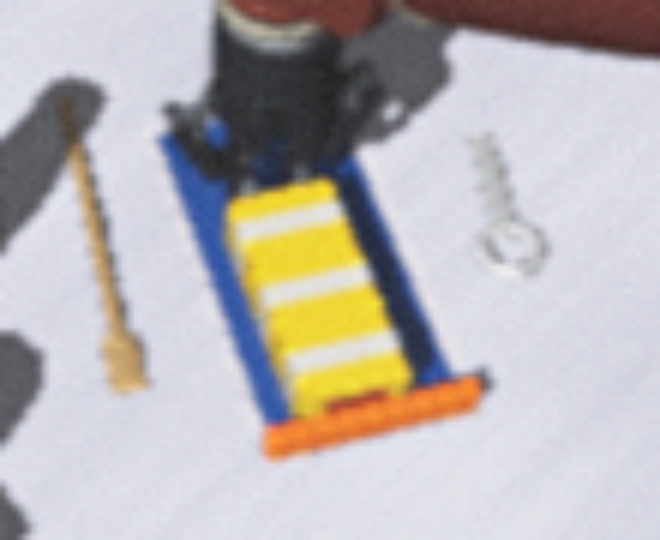

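Force rose to about 6 N and motion stalled, so the top is against the rail. I'll hold briefly, then back off and lift away.

>>> play_rows(
  increments=[
    {"offset": [0,0,0],"twist": 0,"grip": 0.3},
    {"offset": [0,0,0],"twist": 0,"grip": 0.3},
    {"offset": [0,0,0],"twist": 0,"grip": 0.3},
    {"offset": [8,0,0],"twist": 0,"grip": 0.3},
    {"offset": [24,0,0],"twist": 0,"grip": 0.3},
  ],
)

```text
time: 10.02
tool_pos: [0.6183, -0.0654, 0.1889]
tool_rot: [-0.0, 0.966, -0.259, -0.002]
contact_force: [0.8, 1.1, 0.2]
gripper_width: 0.299
```

>>> play_rows(
  increments=[
    {"offset": [25,0,0],"twist": 0,"grip": 0.3},
    {"offset": [50,0,-20],"twist": 0,"grip": 0.3},
    {"offset": [70,0,-55],"twist": 0,"grip": 0.3},
    {"offset": [75,0,-90],"twist": 0,"grip": 0.3},
    {"offset": [75,0,-110],"twist": 0,"grip": 0.3},
  ],
)

```text
time: 10.43
tool_pos: [0.6861, -0.1047, 0.3039]
tool_rot: [-0.0, 0.966, -0.26, 0.002]
contact_force: [1.1, -0.3, 1.2]
gripper_width: 0.3
```

>>> play_rows(
  increments=[
    {"offset": [0,0,0],"twist": 0,"grip": 0.3},
    {"offset": [0,0,0],"twist": 0,"grip": 0.3},
    {"offset": [0,0,0],"twist": 0,"grip": 0.3},
    {"offset": [0,0,0],"twist": 0,"grip": 0.3},
  ],
)

```text
time: 10.77
tool_pos: [0.6833, -0.1032, 0.2969]
tool_rot: [-0.0, 0.966, -0.259, -0.002]
contact_force: [0.7, 0.9, -0.1]
gripper_width: 0.3
```

```bash
python3 - <<'E'
from h import *
b=manip.grab_frame("side");s=manip.state();print(s["time"],s["tool_pos"],s["contact_force"])
for q in("carton","carton_top","carton_mid","syrup","opener","stir_rod","ice_pail"):print(q,w("side",q))
cv2.imwrite("pics/p7.png",cv2.resize(b[130:280,250:430],None,fx=4,fy=4))
E
```

```text
10.8167 [ 0.68329242 -0.10322057  0.29688867] [-1.32510287 -0.08938823 -0.70491701]
carton [(0.82, [0.5868, -0.0553, 0.0207])]
carton_top [(0.85, [0.4581, 0.0204, 0.021])]
carton_mid [(0.71, [0.523, -0.0136, 0.0192])]
syrup [(0.85, [0.7186, 0.093, -0.0009])]
opener [(0.6, [0.4949, -0.1583, 0.0015])]
stir_rod [(0.59, [0.6767, 0.0299, 0.0036])]
ice_pail [(0.53, [0.5089, -0.4571, 0.002])]
```

View pics/p7.png

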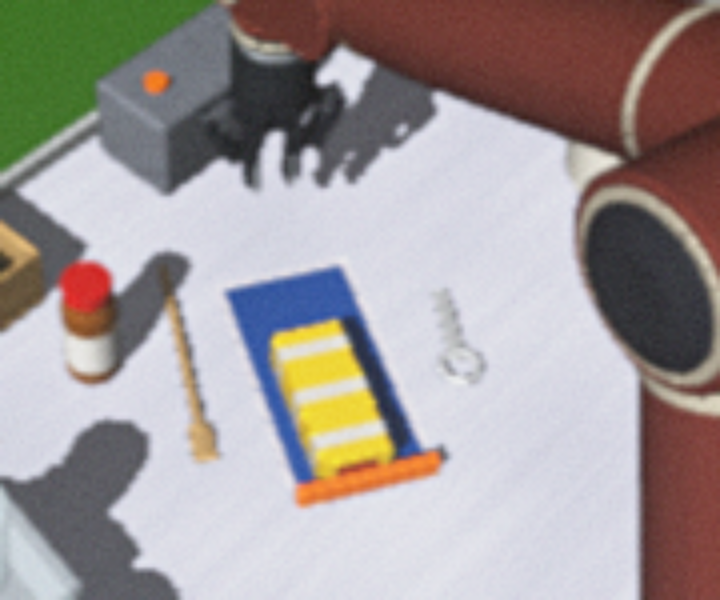

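```bash
python3 -c "
from plant import manip
print(manip.job_done())"
```

```text
the job is handed in; nothing more can be done
None
```

The job is handed in; the interface gave no verdict, so what follows rests on my own checks. I pushed the carton over near its top with two part-open fingers. It fell flat inside the bay, and I slid it by its foot end until it touched the rail.

- **Rail contact:** the wrist force rose from about 0 to 6 N and the motion stalled, which shows the top end reached the rail.
- **Final position:** after backing off, the carton lies flat with its top end at bay x of about 0.126 m (rail face at 0.125 m, measurement good to about 4 mm). It looks inside the white border, roughly 1 cm off the centre line towards the stirring rod.
- **Bystanders:** the syrup jar, opener, rod and ice pail all measured within about 4 mm of their first readings. I did not re-measure the tumblers; the arm never went near them.
- **Robot:** the arm is clear of everything, and the run took about 10.8 s of the 43 s allowed.
- **Readings that disagreed:** the networks often returned the same point for left and right corners, and one early rod reading from the top camera was wrong. I used only the carton's middle, foot and top estimates, checked against the pictures.

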